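Move the honey from the warming plate to the keep-warm plate and switch over

ROBOT

A 7-joint arm with a two-finger parallel gripper is mounted at the origin on a cart in front of the work surface, level with it; the furniture and walls round the work are solid. World frame = base frame: x ahead of the robot, y to its left, z up, the work surface at z = 0. Lengths are in m, angles in rad, forces in N, time in s.
With the tool pointing down it reaches from about 0.35 to 0.775 m from the base axis. Payload 3.1 kg.
Tool frame: the origin (TCP) lies midway between the tips of the shut fingers; the grasp point (between the pads) lies arm.hold_point_z behind it (arm.hold_point_z is the distance from the TCP to the grasp point, in m); z points along the fingers, y is the direction in which the jaws open and shut (so a half turn about z gives the same grasp; the last joint's range is limited). The gripper opens to 85 mm and grips with 20 to 120 N. Pads are 22 mm wide; open, the fingers measure 114 mm over their backs; the gripper's body (76 mm by 85 mm) begins 54 mm behind the grasp point. The pads swing forward as they close: fully open they stand 13 mm farther back than shut.
Start: joints at [-1.168, 0.311, 0.014, 1.512, -0.004, 1.319, -0.027], TCP at [0.237, 0.497, 0.231] pointing down, gripper open.
Joint ranges: [-2.7, 2.7], [-0.3, 1.91], [-1.27, 1.3], [0.12, 2.57], [-1.44, 4.58], [0.2, 2.03], [-3.05, 3.05]. Speed limits (rad/s): [2.79, 2.79, 3.14, 3.14, 3.14, 3.14, 3.14].

INTERFACE

Orientations are given as a unit quaternion [x, y, z, w].
In Python, from cell import arm, imaging, workorder gives the robot as it stands.
- The arm moves only by the shell command python3 -m jog 'ROWS'. ROWS is text: rows parted by semicolons, each of 7 numbers parted by spaces: the finger opening in mm, from 0 to 85.4, then the shift along the tool's x, y, z in mm, then the turn, a rotation vector about the tool's x, y, z in degrees. A call has 1 to 12 rows; each row shifts and turns the commanded pose from where the row before left it, along the tool's axes as they then stand; what a row does not reach is not made up. A row lasts 1/10 s, in which the tool goes at most 50 mm and 8.59 degrees, less where a joint would pass 70% of its speed; a pose out of reach is approached as far as the arm can. A call is refused whole if a number of a shift passes 50 or a number of a turn 8.59, either way. A call with a gripper value outside its range is refused whole. The fingers move at their own pace and stop on an object; the grip force is fixed at half the most. Time passes only in rows, so rows that do not move let the fingers close. It gives the time, the measured TCP pose, the force and the opening at its end, in the units of the state.
- arm.sense(): the state, without advancing time (a new reading comes with each control period).
- imaging.grab_frame(name): name is "scene" or "top" or "wrist"; returns the picture (400x640x3 uint8, red, green, blue); there is no depth.
- imaging.camera_info(name): a dict with "K" (3x3 intrinsics, pixels), "k1" (the pictures are not rectified: a ray, as slopes to the right and down, at radius r is drawn at 1 + k1 r^2 times it, then the intrinsics apply), "pose" (4x4, takes a point from camera to world coordinates); the wrist camera has in their place "mount" (4x4, takes a point from camera to tool coordinates, whose origin is the TCP and whose axes are the flange's). Camera axes: x right, y down, z forward; pixel columns grow to the right and rows downward; lengths in m; the calibration is good to about 2 mm. A picture is of the moment at which its call begins: read the wrist's pose just before it. camera_info takes no time and is no camera call.
- workorder.sign_off(): hands the job in, once; it reports no verdict.
The state is a dict: "time": time; "q": joint angles; "dq": joint speeds; "joint_efforts": joint torques, N m; "ee_pos": TCP position; "orientation": TCP orientation; "wrist_force": force on the tool from outside, world axes, zero at the start; "ft_torque": the same for the moment, N m; "gripper_width": finger opening in m.
Only numpy, scipy, OpenCV 4.12 (cv2) and the standard library are available. Lean on these libraries where they do the work, as an engineer would, in place of code of your own. Each camera call takes 0.05 s, during which the arm holds its last target.

TASK

The set honey in the jar has softened: switch off the square-plate warmer it stands on, then move the jar, kept upright, to the middle of the round plate of the other warmer, let go of it, and only then switch the round-plate warmer on. A switch lever that leans to the back of its warmer (away from the robot) is on, one that leans to the front (towards the robot) is off. Leave the mug, the salt shaker and the peeler where they are.

Things in the scene. Friction and masses are not known exactly. Their poses are not given: they have to be found in the camera images.
- square_warmer: warming plate with a SQUARE dark plate, fixed; white housing 116 (x) x 236 (y) mm, top at z 34. Origin: centre of underside; z up, x to its back (away from the robot), y to the left. Plate 96 x 96 mm, top at z 40, centred at (0, 55). Switch at (0, -80): grey console 70 (x) x 50 (y) mm, top at z 44, the lever rises out of it. Jar starts on this plate, switch on.
- round_warmer: the same warmer in all dimensions, origin and axes, but with a ROUND dark plate of 96 mm diameter (top at z 40 mm, centred at (0, 55) mm). Empty and switched off at the start. Of the two warmers one stands to the left and one to the right, either way round. A fixed microwave, 280 mm high, stands close behind them, its front at world x = 0.62 m.
- square_warmer_plate_top (a point): centre of the upper face of the square plate
- round_warmer_plate_top (a point): centre of the upper face of the round plate
- square_warmer_switch (a joint): toggle lever of the square-plate warmer: 0 = off (leans 0.5 rad to the front, -x of the warmer), 1.0 = on (leans 0.5 rad to the back, +x). Turns about the warmer's y axis through (0, -80, 45) mm of the warmer. A spring snaps it to the nearer end, over centre at 0.5; about 3 N at the tip starts it.
- round_warmer_switch (a joint): toggle lever of the round-plate warmer, built and read the same way: 0 = off (leans to the front), 1.0 = on (leans to the back)
- square_warmer_lever_tip (a point): tip of the square-plate warmer's lever, 46 mm from its pivot: a thin metal stem with a black paddle 10 mm thick (in the swinging direction, x of the warmer), 22 mm wide (y), over the last 30 mm to the tip
- round_warmer_lever_tip (a point): tip of the round-plate warmer's lever, same shape
- honey_jar: closed honey jar, pale metal screw lid, 102 mm high: body 64 mm across its x and 72 mm across its y, lid (top 11 mm) round, 66 mm: grip it by the lid. Origin: centre of its underside, z up. Starts upright about the middle of the square plate. 0.35 to 0.65 kg
- tea_mug: bystander: white mug with a dark band, 90 mm wide, 128 mm over its handle, 107 mm high, on the worktop to the left; origin at the centre of its underside
- salt_shaker: bystander: small grey-topped shaker, 44 mm in diameter, 90 mm high, on the open worktop to the right of the warmers, next to the peeler; origin at the centre of its underside
- peeler: bystander: vegetable peeler with a dark handle, 170 x 25 x 18 mm, lying on the worktop to the right of the warmers; origin under its middle
There are look-alikes about, which are no part of the job. What is shaped like the honey_jar but pink or yellow is not meant.

How it is judged:
On the way, in this order (a step that is already met when the one before it is completed fails the run):
1. the square-plate warmer is switched off while the jar still stands on it and the round-plate warmer is off (value of joint each of square_warmer_switch, round_warmer_switch below 0.15 rad and horizontal distance between honey_jar and square_warmer_plate_top below 0.03 m), for 0.2 s.
2. the jar stands upright and released on the middle of the round plate, with both warmers still off (horizontal distance between honey_jar and round_warmer_plate_top below 0.016 m and distance between honey_jar and round_warmer_plate_top below 0.018 m and angle between honey_jar's own z axis and vertical below 0.06 rad and linear speed of honey_jar below 0.02 m/s and contact force between honey_jar and the fingers below 0.2 N and value of joint each of square_warmer_switch, round_warmer_switch below 0.15 rad), for 0.2 s.
3. the round-plate warmer is switched on (value of joint round_warmer_switch above 0.85 rad), for 0.2 s.
At the end, for the whole second after the job is handed in: the square-plate warmer's lever is at its off end (joint below 0.15), the round-plate warmer's lever at its on end (joint above 0.85), and the jar stands upright (within 0.06 rad) and still on the round plate, its centre within 16 mm of the plate's centre (value of joint square_warmer_switch below 0.15 rad and value of joint round_warmer_switch above 0.85 rad and horizontal distance between honey_jar and round_warmer_plate_top below 0.016 m and distance between honey_jar and round_warmer_plate_top below 0.018 m and angle between honey_jar's own z axis and vertical below 0.06 rad and linear speed of honey_jar below 0.02 m/s); the robot touches nothing.
It fails at once if the jar is tipped by more than 0.4 rad (angle between honey_jar's own z axis and vertical above 0.4 rad).
It fails at once if the mug, the shaker or the peeler is moved by more than 20 mm (distance of any of tea_mug, salt_shaker, peeler from where it was at the start of the episode above 0.02 m).
It also fails if it takes over 64 s, if anything falls off the work surface, if the arm or the gripper's body presses on something with over 40 N, if the wrist force passes 120 N, or if a joint passes its speed limit or range.

## Working session

There is one attempt and no reset: what is moved stays moved. The work goes in short steps, Python scripts to look and compute and a shell command to move; the robot and the scene stay as the last step left them, time stands still between calls to the robot, and variables do not carry over. Pictures are saved under pics/ and viewed, and the job is handed in when it is done.

```bash
ls; mkdir -p pics; python3 - <<'E'
from cell import arm, imaging, workorder
import cv2
print(arm.sense(), arm.hold_point_z)
for n in ["scene","top","wrist"]:
    print(n, imaging.camera_info(n))
    cv2.imwrite(f"pics/{n}0.png", imaging.grab_frame(n)[:,:,::-1])
E
```

```text
pics
{'time': 0.0, 'q': array([-1.16771107,  0.3117255 ,  0.01398241,  1.51308041, -0.00437816,
        1.31919572, -0.02720686]), 'dq': array([-5.21889091e-04, -7.86809978e-05, -1.80097863e-03,  5.35541321e-04,
       -8.25396737e-04, -1.19438453e-03,  1.33524745e-03]), 'joint_efforts': array([-2.03431027e-04, -3.79922891e+01,  1.46137895e-01, -2.30585647e+01,
        1.24772234e-02,  1.38066063e-02, -1.54842036e-05]), 'ee_pos': array([0.23631913, 0.49582297, 0.23021173]), 'orientation': array([ 2.20522635e-01,  9.75381132e-01, -1.17136315e-03, -2.05745633e-04]), 'wrist_force': array([0.57260573, 0.75414005, 0.0039991 ]), 'ft_torque': array([-0.01525982,  0.03397405,  0.00601034]), 'gripper_width': 0.08542057939828063} 0.0187
scene {'K': array([[467.57046916,   0.        , 325.91590202],
       [  0.        , 467.57046916, 200.27558048],
       [  0.        ,   0.        ,   1.        ]]), 'k1': -0.12230749820930654, 'pose': array([[ 0.79841089, -0.4227904 ,  0.42870541, -0.1863392 ],
       [-0.60192797, -0.54280469,  0.58570111, -0.98241235],
       [-0.0149255 , -0.72567992, -0.6
[... 473 characters left out ...]
2e-04, -4.68565395e-01, -8.83428751e-01,
         1.58551814e+00],
       [ 0.00000000e+00,  0.00000000e+00,  0.00000000e+00,
         1.00000000e+00]])}
wrist {'K': array([[352.7628538 ,   0.        , 318.83785422],
       [  0.        , 352.7628538 , 202.63919834],
       [  0.        ,   0.        ,   1.        ]]), 'k1': -0.035364554224512484, 'mount': array([[-5.24480696e-04, -9.56407704e-01, -2.92034295e-01,
         7.41420181e-02],
       [ 9.99999341e-01, -7.99948440e-04,  8.23863856e-04,
         5.30449408e-04],
       [-1.02156212e-03, -2.92033670e-01,  9.56407493e-01,
        -1.42431245e-01],
       [ 0.00000000e+00,  0.00000000e+00,  0.00000000e+00,
         1.00000000e+00]])}
```

View pics/scene0.png

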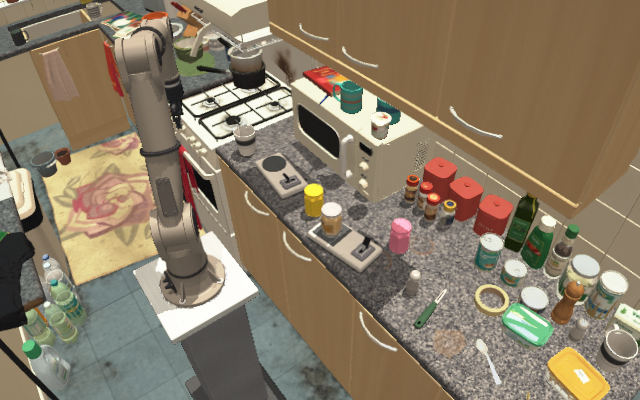

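View pics/top0.png

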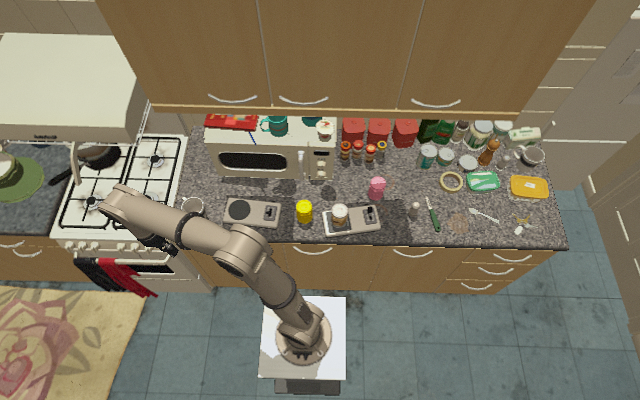

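View pics/wrist0.png

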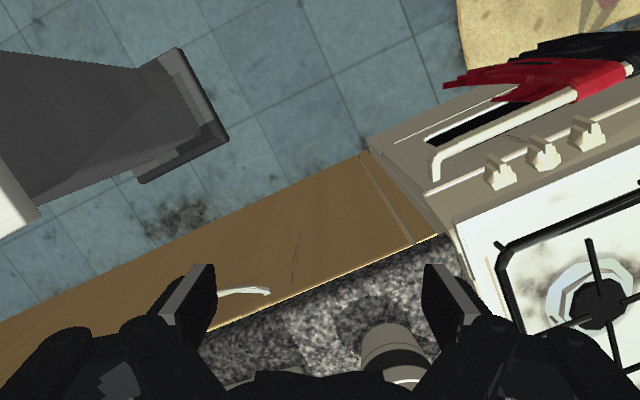

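Scene and top show the round-plate warmer on the left (top ≈ 252,212). The square-plate warmer is on the right (top ≈ 352,219) with a pale-lidded jar at ≈ (340,215). The look-alikes are a yellow jar (304,211) and a pink jar (377,187). The next step is close crops.

```bash
python3 - <<'E'
import cv2
a=cv2.imread('pics/top0.png')[180:250,170:450]
cv2.imwrite('pics/topc.png',cv2.resize(a,None,fx=2.85,fy=2.85,interpolation=cv2.INTER_CUBIC))
a=cv2.imread('pics/scene0.png')[120:280,220:430]
cv2.imwrite('pics/scenec.png',cv2.resize(a,None,fx=3.7,fy=3.7,interpolation=cv2.INTER_CUBIC))
E
```

```text
(no output)
```

View pics/topc.png

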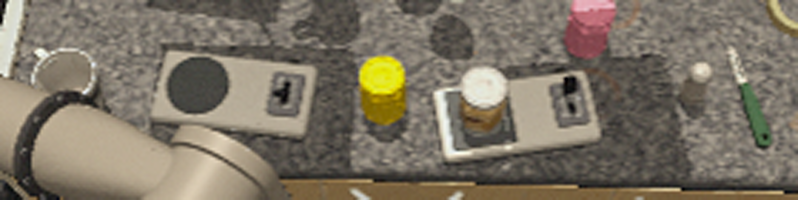

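View pics/scenec.png

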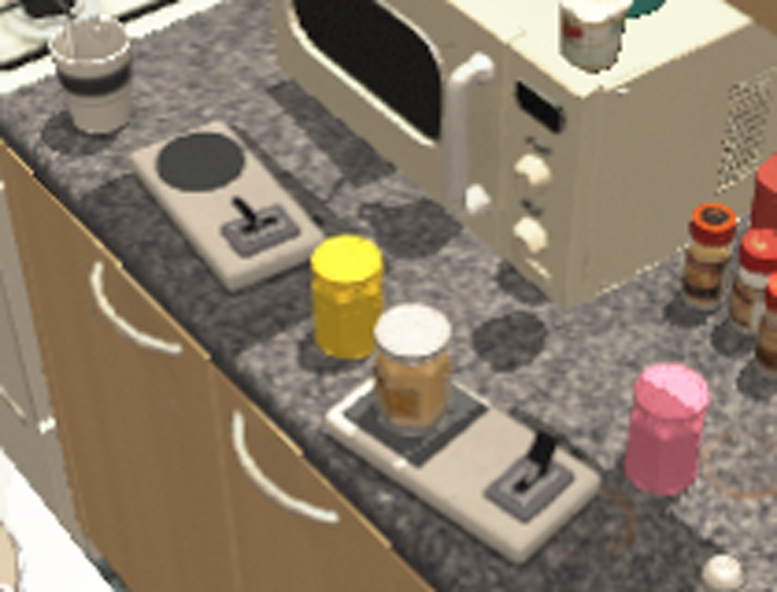

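```bash
cat > h.py <<'E'
import numpy as np, cv2
from scipy.spatial.transform import Rotation as R
from cell import arm, imaging
def campose(n, st=None):
    ci=imaging.camera_info(n)
    if n!='wrist': return ci, ci['pose']
    T=np.eye(4); T[:3,:3]=R.from_quat(st['orientation']).as_matrix(); T[:3,3]=st['ee_pos']
    return ci, T@ci['mount']
def ray(n, uv, st=None):
    ci,P=campose(n,st); K=ci['K']
    d=np.array([(uv[0]-K[0,2])/K[0,0],(uv[1]-K[1,2])/K[1,1]]); s=d.copy()
    for _ in range(20): s=d/(1+ci['k1']*(s@s))
    v=P[:3,:3]@np.array([s[0],s[1],1]); return P[:3,3], v/np.linalg.norm(v)
def onz(n,uv,z,st=None):
    o,v=ray(n,uv,st); return o+v*(z-o[2])/v[2]
def proj(n,X,st=None):
    ci,P=campose(n,st); K=ci['K']; c=P[:3,:3].T@(np.asarray(X)-P[:3,3]); s=c[:2]/c[2]; s=s*(1+ci['k1']*(s@s))
    return np.array([K[0,0]*s[0]+K[0,2],K[1,1]*s[1]+K[1,2]])
def tri(rays):
    A=np.zeros((3,3));b=np.zeros(3)
    for o,v in rays:
        M=np.eye(3)-np.outer(v,v);A+=M;b+=M@o
    X=np.linalg.solve(A,b); return X,[np.linalg.norm((np.eye(3)-np.outer(v,v))@(X-o)) for o,v in rays]
def shot(name):
    st=arm.sense(); im=imaging.grab_frame('wrist'); cv2.imwrite(f'pics/{name}.png',im[:,:,::-1])
    np.savez(f'pics/{name}.npz',**{k:st[k] for k in('ee_pos','orientation')}); return st
def load(name):
    d=np.load(f'pics/{name}.npz'); return {k:d[k] for k in d}
def toolshift(st,target):  # world target for TCP -> mm along tool axes
    return R.from_quat(st['orientation']).inv().apply(np.asarray(target)-st['ee_pos'])*1000
E
python3 - <<'E'
from h import *
t=lambda u,v:((u+.5)/2.85-.5+170,(v+.5)/2.85-.5+180)
s=lambda u,v:((u+.5)/3.7-.5+220,(v+.5)/3.7-.5+120)
np.set_printoptions(precision=3,suppress=True)
for nm,a,b in [('lid ctr',t(485,84),s(413,328)),('round plate',t(198,85),s(200,162)),('round tip',t(284,83),s(240,203)),('sq tip',t(571,80),s(545,440)),('yellow',t(382,72),s(348,258)),('pink lid',t(590,8),s(672,388)),('mug',t(65,72),s(92,45)),('shaker',t(700,72),s(723,570)),
 ('sq corner RB',t(590,70),s(600,478)),('sq LB',t(436,90),s(415,342)),('rd LB',t(165,52),s(222,124)),('rd RB',t(318,66),s(322,232)),('rd RF',t(310,133),s(235,285))]:
    X,e=tri([ray('top',a),ray('scene',b)]); print(nm,X,np.round(e,4), onz('top',a,.034)[:2],onz('scene',b,.034)[:2])
E
```

```text
lid ctr [ 0.459 -0.129  0.143] [0. 0.] [ 0.514 -0.134] [ 0.526 -0.041]
round plate [0.5   0.299 0.035] [0. 0.] [0.5   0.299] [0.5 0.3]
round tip [0.472 0.162 0.089] [0.007 0.007] [0.507 0.17 ] [0.497 0.216]
sq tip [ 0.501 -0.258  0.082] [0.001 0.001] [ 0.524 -0.264] [ 0.532 -0.227]
yellow [0.496 0.019 0.099] [0.001 0.001] [0.529 0.022] [0.535 0.079]
pink lid [ 0.618 -0.289  0.095] [0.003 0.003] [ 0.651 -0.298] [ 0.666 -0.25 ]
mug [0.482 0.48  0.097] [0.003 0.003] [0.516 0.503] [0.517 0.562]
shaker [ 0.525 -0.45   0.076] [0.003 0.003] [ 0.543 -0.46 ] [ 0.555 -0.43 ]
sq corner RB [ 0.539 -0.293  0.038] [0.001 0.001] [ 0.542 -0.294] [ 0.541 -0.291]
sq LB [ 0.506 -0.061  0.038] [0.006 0.006] [ 0.501 -0.06 ] [ 0.516 -0.057]
rd LB [0.565 0.361 0.016] [0.001 0.001] [0.554 0.356] [0.555 0.341]
rd RB [0.533 0.119 0.042] [0. 0.] [0.537 0.12 ] [0.538 0.127]
rd RF [0.43  0.126 0.023] [0. 0.] [0.425 0.124] [0.424 0.115]
```

```bash
cat > go.py <<'E'
import sys
from h import *
# python3 go.py x y z yaw(deg): remaining turn about tool z, and shift in tool axes AFTER the turn and before
x,y,z,yaw=map(float,sys.argv[1:5])
st=arm.sense(); Rm=R.from_quat(st['orientation'])
Rt=R.from_euler('z',yaw,degrees=True)*R.from_quat([0,1,0,0])
d=np.array([x,y,z])-st['ee_pos']
np.set_printoptions(precision=2,suppress=True)
print('t',st['time'],'pos',st['ee_pos'],'width',st['gripper_width'],'F',st['wrist_force'])
print('turn tool rotvec deg',(Rm.inv()*Rt).as_rotvec(degrees=True),'shift now-axes',Rm.inv().apply(d)*1000,'shift after-turn',Rt.inv().apply(d)*1000)
E
python3 go.py 0.48 0.22 0.27 -5
```

```text
t 0.15 pos [0.24 0.5  0.23] width 0.08519428633434971 F [-0.   -0.7  -1.27]
turn tool rotvec deg [ -0.1   -0.02 -20.48] shift now-axes [-338.65 -144.42  -39.25] shift after-turn [-266.74 -253.71  -39.53]
```

```bash
python3 -m jog '85 0 0 -5 0 0 -6.8; 85 0 0 -5 0 0 -6.8; 85 0 0 -5 0 0 -6.8; 85 -30 -28 -3 0 0 0; 85 -30 -28 -3 0 0 0; 85 -30 -28 -3 0 0 0; 85 -30 -28 -3 0 0 0; 85 -30 -28 -3 0 0 0; 85 -30 -28 -3 0 0 0; 85 -30 -28 -3 0 0 0; 85 -30 -28 -3 0 0 0; 85 -27 -30 0 0 0 0' && python3 - <<'E'
from h import *
print(shot('w1'))
E
python3 go.py 0.48 0.22 0.27 -5
```

```text
time: 1.35
ee_pos: [0.4812, 0.2186, 0.2704]
orientation: [0.044, 0.999, 0.0, 0.0]
wrist_force: [1.0, 0.5, 0.3]
gripper_width: 0.0851
{'time': 1.35, 'q': array([-0.61075377,  0.24779382,  0.19267664,  1.50366787, -0.04772516,
        1.39404231,  1.0667696 ]), 'dq': array([ 0.56803959,  0.15952605,  0.26162864, -0.17527349, -0.09179932,
        0.04159094,  0.82804955]), 'joint_efforts': array([ -1.98728286, -36.28971577,   0.96418116, -22.85787463,
         0.13784994,   0.15344197,  -0.6820406 ]), 'ee_pos': array([0.48124305, 0.21861192, 0.27044292]), 'orientation': array([4.42696031e-02, 9.99019561e-01, 1.55063130e-04, 3.08211227e-04]), 'wrist_force': array([1.01465121, 0.49456482, 0.28809281]), 'ft_torque': array([-0.02261453, -0.02643405,  0.00925459]), 'gripper_width': 0.08513360080884265}
t 1.4 pos [0.49 0.21 0.27] width 0.08545454143370979 F [ 5.08 -5.36  0.14]
turn tool rotvec deg [-0.39  0.32 -0.82] shift now-axes [ 7.37 10.15  0.15] shift after-turn [ 7.22 10.26  0.26]
```

View pics/w1.png

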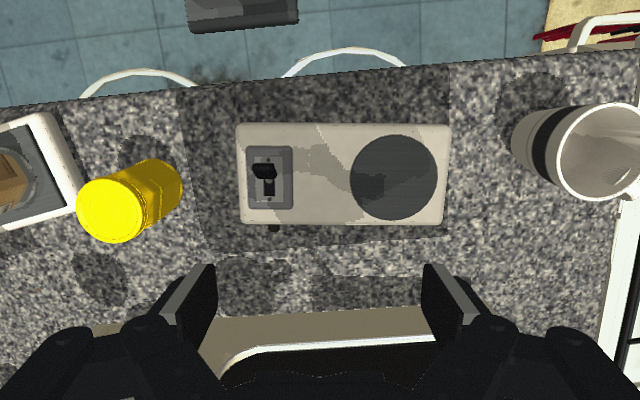

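Wrist view w1 shows the round warmer's housing corners at about (237,124) to (449,225), the round plate near (394,178), and its lever near (264,172) leaning toward the robot, so off. The arm was still moving, so I'll take two settled views.

```bash
python3 -m jog '85 0 0 0 0 0 0; 85 0 0 0 0 0 0; 85 0 0 0 0 0 0' && python3 - <<'E'
from h import *
shot('w2')
E
python3 -m jog '85 0 -40 0 0 0 0; 85 0 -40 0 0 0 0; 85 0 0 0 0 0 0;85 0 0 0 0 0 0; 85 0 0 0 0 0 0; 85 0 0 0 0 0 0' && python3 - <<'E'
from h import *
shot('w3')
E
```

```text
time: 1.7
ee_pos: [0.479, 0.2216, 0.27]
orientation: [0.043, 0.999, 0.0, -0.001]
wrist_force: [0.0, 0.4, -0.2]
gripper_width: 0.0849
time: 2.35
ee_pos: [0.4727, 0.1422, 0.2702]
orientation: [0.043, 0.999, 0.0, -0.0]
wrist_force: [-0.3, 0.1, -1.0]
gripper_width: 0.0853
```

View pics/w2.png

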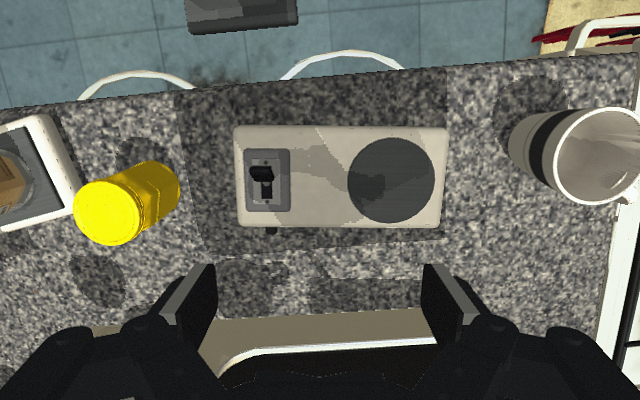

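View pics/w3.png

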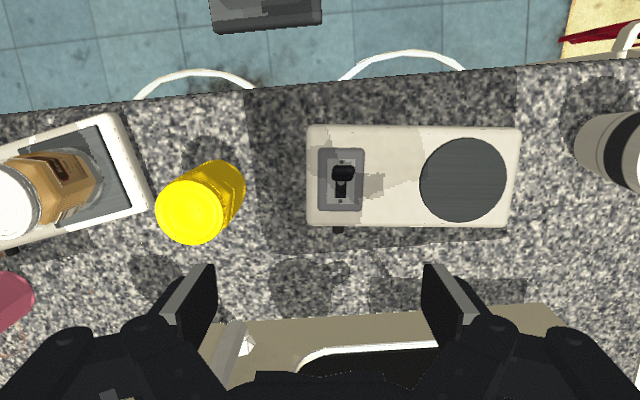

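Both views are clear: the plate disc is at about (391,180) in w2 and (463,180) in w3, and the console is at about (267,180) and (341,180). I'll fit them and triangulate.

```bash
cat > rd.py <<'E'
from h import *
np.set_printoptions(precision=4,suppress=True)
obs={'plate':[],'con':[]}
for n,pw,cw in[('w2',(330,130,445,230),(238,140,297,217)),('w3',(405,130,515,228),(312,140,371,216))]:
    st=load(n); im=cv2.imread(f'pics/{n}.png'); hsv=cv2.cvtColor(im,cv2.COLOR_BGR2HSV); g=cv2.cvtColor(im,cv2.COLOR_BGR2GRAY)
    for k,w in(('plate',pw),('con',cw)):
        th=110 if k=='plate' else 150
        m=((g<th)*255).astype(np.uint8); q=np.zeros_like(m); q[w[1]:w[3],w[0]:w[2]]=m[w[1]:w[3],w[0]:w[2]]
        q=cv2.morphologyEx(q,cv2.MORPH_OPEN,np.ones((5,5)))
        c=max(cv2.findContours(q,0,cv2.CHAIN_APPROX_NONE)[0],key=cv2.contourArea)
        c=cv2.convexHull(c)
        e=cv2.fitEllipse(c) if k=='plate' else cv2.minAreaRect(c)
        print(n,k,e,cv2.boundingRect(c)); obs[k].append((st,e[0],c))
for k,z in(('plate',.04),('con',.044)):
    print(k,tri([ray('wrist',p,s) for s,p,_ in obs[k]]),[onz('wrist',p,z,s) for s,p,_ in obs[k]])
    for s,p,c in obs[k]:
        X=np.array([onz('wrist',q[0].astype(float),z,s)[:2] for q in c]).astype(np.float32)*1000
        print('  metric',cv2.minAreaRect(X),cv2.minEnclosingCircle(X))
E
python3 rd.py
```

```text
w2 plate ((390.417724609375, 179.99349975585938), (84.13300323486328, 88.8610610961914), 60.306358337402344) (347, 138, 88, 85)
w2 con ((269.5, 179.49998474121094), (52.99999237060547, 62.99999237060547), -0.0) (243, 148, 54, 64)
w3 plate ((462.2945556640625, 179.68673706054688), (81.4949722290039, 90.2081069946289), 53.04444885253906) (419, 138, 88, 84)
w3 con ((340.5, 179.0), (64.0, 47.0), 90.0) (317, 147, 48, 65)
plate (array([0.501 , 0.2994, 0.0353]), [np.float64(0.0001221101717784112), np.float64(0.00012211017177839832)]) [array([0.4996, 0.2986, 0.04  ]), array([0.4998, 0.2976, 0.04  ])]
  metric ((501.3158874511719, 298.68939208984375), (95.04216003417969, 93.65093994140625), 85.21146392822266) ((501.3545227050781, 298.6714172363281), 48.06687545776367)
  metric ((501.193359375, 297.7569885253906), (96.19103240966797, 92.9716567993164), 84.97932434082031) ((501.5068664550781, 297.64776611328125), 48.24927520751953)
con (array([0.4909, 0.1658, 0.0264]), [np.float64(0.00011117648198181415), np.float64(0.0001111764819818537)]) [array([0.4869, 0.1687, 0.044 ]), array([0.4868, 0.165 , 0.044 ])]
  metric ((487.9208068847656, 169.14488220214844), (56.21810531616211, 69.64962005615234), 84.51363372802734) ((487.9031066894531, 169.7943115234375), 43.54384994506836)
  metric ((487.7735290527344, 164.7514190673828), (49.96562576293945, 70.3295669555664), 85.0075912475586) ((487.6884460449219, 164.47576904296875), 40.86149215698242)
```

```bash
python3 go.py 0.48 -0.19 0.28 8.5; python3 -m jog '85 0 0 -10 0 0 -7;85 0 0 0 0 0 -6.5; 85 -7 -44 0 0 0 0; 85 -7 -44 0 0 0 0; 85 -7 -44 0 0 0 0; 85 -7 -44 0 0 0 0; 85 -7 -44 0 0 0 0; 85 -7 -44 0 0 0 0; 85 -7 -44 0 0 0 0; 85 0 0 0 0 0 0; 85 0 0 0 0 0 0; 85 0 0 0 0 0 0' && python3 - <<'E'
from h import *
shot('w4')
E
python3 go.py 0.48 -0.19 0.28 8.5
```

```text
t 2.4 pos [0.47 0.14 0.27] width 0.08488682402292982 F [ 1.36 -0.19  0.16]
turn tool rotvec deg [  0.02  -0.01 -13.4 ] shift now-axes [ -35.58 -330.05   -9.95] shift after-turn [  41.88 -329.31   -9.85]
time: 3.6
ee_pos: [0.567, -0.155, 0.28]
orientation: [-0.075, 0.997, 0.001, -0.0]
wrist_force: [-0.3, -0.0, 0.2]
gripper_width: 0.0848
t 3.65 pos [ 0.57 -0.15  0.28] width 0.08470360920817277 F [-0.23 -0.41  0.06]
turn tool rotvec deg [0.09 0.01 0.14] shift now-axes [ 91.32 -21.85   0.1 ] shift after-turn [ 91.27 -22.07   0.15]
```

View pics/w4.png

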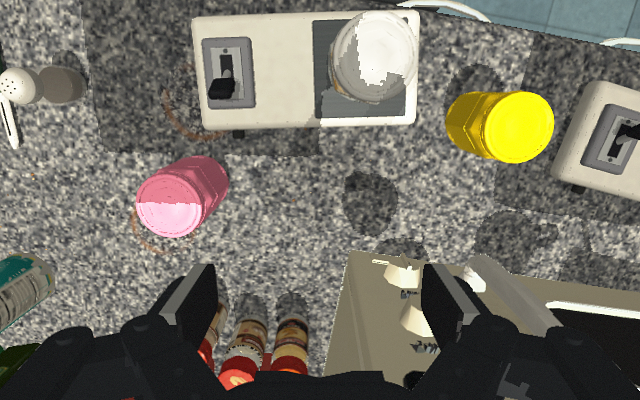

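w4 shows the square warmer (housing (193,17)–(418,128)), the jar lid near (372,57), and its lever near (222,88) leaning back, so on. I typed that x shift before reading the helper's answer, so the tool went forward instead. It touched nothing, and I'm pulling back.

```bash
python3 -m jog '85 30 -7 0 0 0 0; 85 30 -7 0 0 0 0; 85 30 -7 0 0 0 0; 85 0 0 0 0 0 0; 85 0 0 0 0 0 0; 85 0 0 0 0 0 0' && python3 - <<'E'
from h import *
shot('w5')
E
python3 -m jog '85 0 40 0 0 0 0; 85 0 40 0 0 0 0; 85 0 0 0 0 0 0;85 0 0 0 0 0 0; 85 0 0 0 0 0 0; 85 0 0 0 0 0 0' && python3 - <<'E'
from h import *
shot('w6')
E
```

```text
time: 4.25
ee_pos: [0.4818, -0.1893, 0.2805]
orientation: [-0.075, 0.997, 0.0, 0.001]
wrist_force: [0.3, 0.8, 0.1]
gripper_width: 0.0847
time: 4.9
ee_pos: [0.4691, -0.1134, 0.2802]
orientation: [-0.072, 0.997, -0.0, -0.0]
wrist_force: [-0.0, -0.3, 0.3]
gripper_width: 0.0848
```

View pics/w5.png

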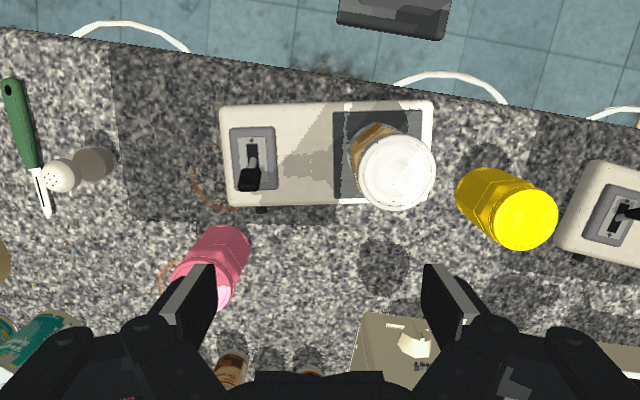

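View pics/w6.png

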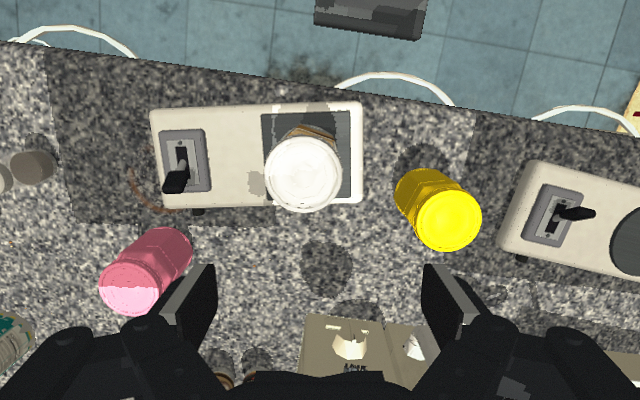

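In w5/w6 the pale lid is at about (396,172)/(303,174). The square lever tip is at about (249,180)/(175,183), behind its console, so on. The pink jar is at (210,265) in w5 and the yellow one at (525,217); neither is the target.

```bash
cat > sq.py <<'E'
from h import *
np.set_printoptions(precision=4,suppress=True)
lid=[];con=[];tip=[]
W={'w5':((345,120,445,222),(226,120,280,194)),'w6':((258,128,350,222),(156,124,210,196))}
for n,(lw,cw) in W.items():
    st=load(n); im=cv2.imread(f'pics/{n}.png'); g=cv2.cvtColor(im,cv2.COLOR_BGR2GRAY)
    q=cv2.GaussianBlur(g,(0,0),1.5)[lw[1]:lw[3],lw[0]:lw[2]]
    c=cv2.HoughCircles(q,cv2.HOUGH_GRADIENT_ALT,1,50,param1=150,param2=.6,minRadius=30,maxRadius=46)
    print(n,'lid',c)
    if c is not None: lid.append((st,c[0,0,:2]+np.array(lw[:2])))
    m=((g<150)*255).astype(np.uint8); z=np.zeros_like(m); z[cw[1]:cw[3],cw[0]:cw[2]]=m[cw[1]:cw[3],cw[0]:cw[2]]
    z=cv2.morphologyEx(z,cv2.MORPH_OPEN,np.ones((5,5)))
    k=cv2.convexHull(max(cv2.findContours(z,0,cv2.CHAIN_APPROX_NONE)[0],key=cv2.contourArea))
    X=np.array([onz('wrist',p[0].astype(float),.044,st)[:2] for p in k]).astype(np.float32)*1000
    print(n,'con',cv2.boundingRect(k),cv2.minAreaRect(X))
if len(lid)==2: print('lid',tri([ray('wrist',p,s) for s,p in lid]),[onz('wrist',p,.142,s) for s,p in lid])
for n in W:
    im=cv2.imread(f'pics/{n}.png'); u=max(0,W[n][1][0]-25); a=im[95:225,u:u+300]; cv2.imwrite(f'pics/{n}c.png',cv2.resize(a,None,fx=2.6,fy=2.6,interpolation=cv2.INTER_CUBIC)); print(n,u)
E
python3 sq.py
```

```text
w5 lid [[[54.     54.     37.1417]]]
w5 con (229, 127, 50, 65) ((485.8183288574219, -259.1426086425781), (70.47801971435547, 49.62592697143555), 10.352215766906738)
w6 lid [[[44.     47.     39.5783]
  [44.     47.     31.6282]]]
w6 con (156, 129, 54, 67) ((487.3032531738281, -263.99371337890625), (72.01434326171875, 63.61967086791992), 9.499942779541016)
lid (array([ 0.4582, -0.1281,  0.1495]), [np.float64(0.00036462934181231223), np.float64(0.0003646293418123429)]) [array([ 0.46 , -0.126,  0.142]), array([ 0.4596, -0.1282,  0.142 ])]
w5 201
w6 131
```

```bash
python3 - <<'E'
import cv2,numpy as np
cv2.imwrite('pics/c56.png',np.vstack([cv2.resize(cv2.imread(f'pics/w{i}c.png'),(690,299)) for i in (5,6)]))
E
```

```text
(no output)
```

View pics/c56.png

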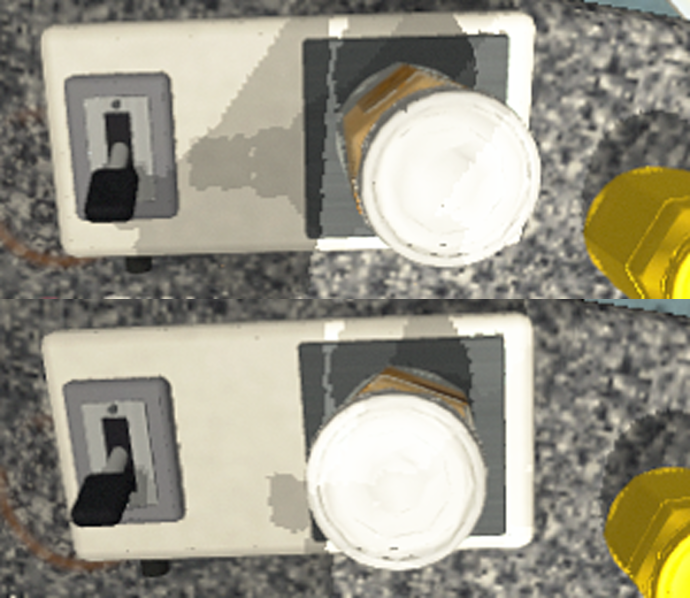

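```bash
python3 - <<'E'
from h import *
np.set_printoptions(precision=4,suppress=True)
print(tri([ray('wrist',(247.5,185.4),load('w5')),ray('wrist',(173.6,187.2),load('w6'))]))
E
python3 go.py 0.538 -0.250 0.17 10
```

```text
(array([ 0.5072, -0.2587,  0.0728]), [np.float64(0.00030308457975386803), np.float64(0.0003030845797539218)])
t 4.95 pos [ 0.47 -0.11  0.28] width 0.08537819503332822 F [ 1.08 -0.32 -0.32]
turn tool rotvec deg [-0.03 -0.02 -1.7 ] shift now-axes [ -48.6  -145.14  110.28] shift after-turn [ -44.23 -146.58  110.21]
```

```bash
python3 -m jog '0 0 0 0 0 0 -1.7; 0 -11 -36.6 0 0 0 0; 0 -11 -36.6 0 0 0 0; 0 -11 -36.6 0 0 0 0; 0 -11 -36.6 0 0 0 0; 0 0 0 36 0 0 0; 0 0 0 37 0 0 0; 0 0 0 37 0 0 0; 0 0 0 0 0 0 0; 0 0 0 0 0 0 0; 0 0 0 0 0 0 0' && python3 - <<'E'
from h import *
shot('w7')
cv2.imwrite('pics/s7.png',cv2.resize(imaging.grab_frame('scene')[160:290,290:440,::-1],None,fx=4,fy=4))
E
python3 go.py 0.538 -0.25 0.066 10
```

```text
time: 6.05
ee_pos: [0.5395, -0.2497, 0.1729]
orientation: [-0.088, 0.996, -0.001, 0.002]
wrist_force: [-0.5, 0.8, 0.6]
gripper_width: -0.0001
t 6.15 pos [ 0.54 -0.25  0.17] width 9.174663865581119e-05 F [ 0.56  0.02 -0.04]
turn tool rotvec deg [-0.16  0.25  0.13] shift now-axes [  2.02   0.06 107.04] shift after-turn [  1.56  -0.24 107.05]
```

View pics/w7.png

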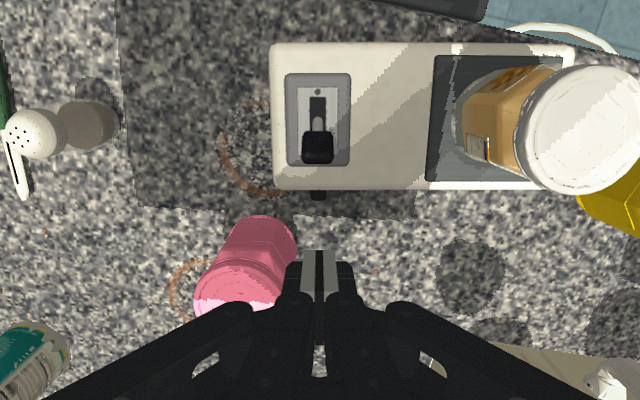

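View pics/s7.png

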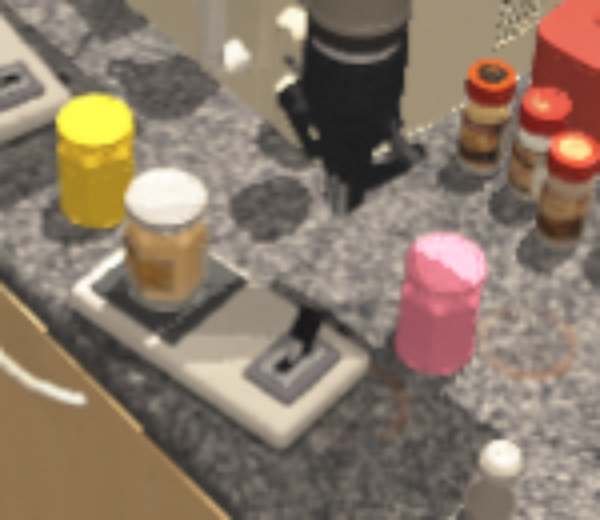

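```bash
python3 -m jog '0 0 0 30 0 0 0; 0 0 0 30 0 0 0; 0 0 0 25 0 0 0; 0 0 0 20 0 0 0; 0 0 0 0 0 0 0; 0 0 0 0 0 0 0; 0 0 0 0 0 0 0' && python3 go.py 0.486 -0.259 0.066 10; python3 - <<'E'
from h import *
shot('w8')
E
```

```text
time: 6.85
ee_pos: [0.5396, -0.2494, 0.0676]
orientation: [-0.088, 0.996, -0.001, 0.002]
wrist_force: [-0.3, -0.5, -0.6]
gripper_width: 0.0002
t 6.85 pos [ 0.54 -0.25  0.07] width 0.0001567377712808907 F [-0.26 -0.47 -0.6 ]
turn tool rotvec deg [-0.14  0.21  0.13] shift now-axes [54.47 -0.    1.42] shift after-turn [54.47 -0.13  1.62]
```

View pics/w8.png

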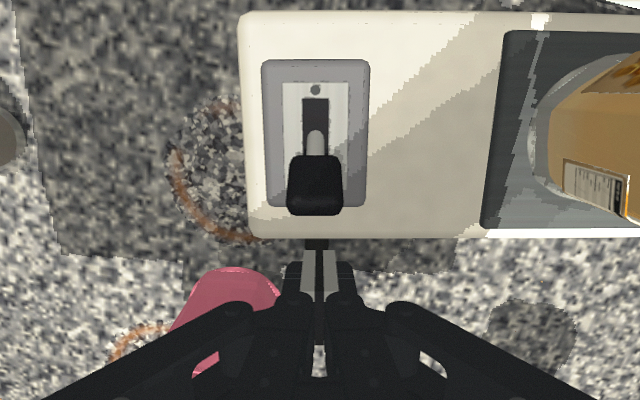

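The fingers are behind the lever and in line with it (paddle at (315,185), fingers at x≈320). Now I pull it to the front.

```bash
python3 -m jog '0 8 0 0 0 0 0; 0 8 0 0 0 0 0; 0 6 0 0 0 0 0; 0 6 0 0 0 0 0; 0 6 0 0 0 0 0; 0 6 0 0 0 0 0; 0 5 0 0 0 0 0; 0 3 0 0 0 0 0; 0 0 0 0 0 0 0; 0 0 0 0 0 0 0' ; python3 - <<'E'
from h import *
shot('w9')
E
```

```text
time: 7.9
ee_pos: [0.4899, -0.2569, 0.0649]
orientation: [-0.088, 0.996, 0.0, -0.001]
wrist_force: [-0.4, -0.5, 0.2]
gripper_width: 0.0003
```

View pics/w9.png

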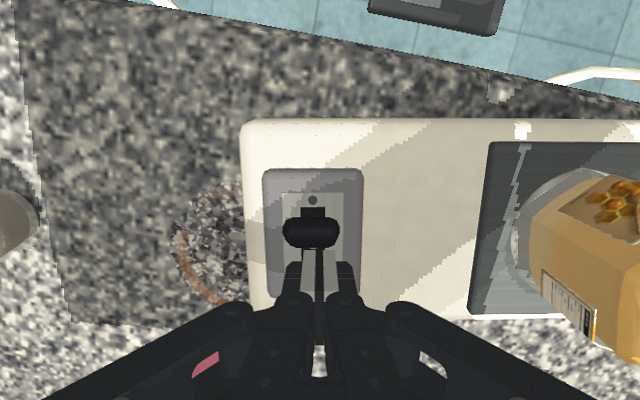

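The lever head at (311,233) now appears to lean forward, and there is no contact force. I'll retreat back and up, then check.

```bash
python3 -m jog '0 -15 0 0 0 0 0; 0 -15 0 0 0 0 0; 0 0 0 -40 0 0 0; 0 0 0 -45 0 0 0; 85 0 0 -45 0 0 0; 85 0 0 0 0 0 0; 85 0 0 0 0 0 0; 85 0 0 0 0 0 0' ; python3 - <<'E'
from h import *
shot('w10')
E
python3 go.py 0.459 -0.127 0.2 10
```

```text
time: 8.75
ee_pos: [0.5193, -0.251, 0.1938]
orientation: [-0.088, 0.996, 0.001, -0.001]
wrist_force: [0.4, 0.0, -1.1]
gripper_width: 0.058
t 8.8 pos [ 0.52 -0.25  0.19] width 0.06518348223393884 F [ 0.23 -0.13 -0.7 ]
turn tool rotvec deg [ 0.13 -0.19  0.13] shift now-axes [ 37.41 132.58  -6.18] shift after-turn [ 37.68 132.48  -6.6 ]
```

View pics/w10.png

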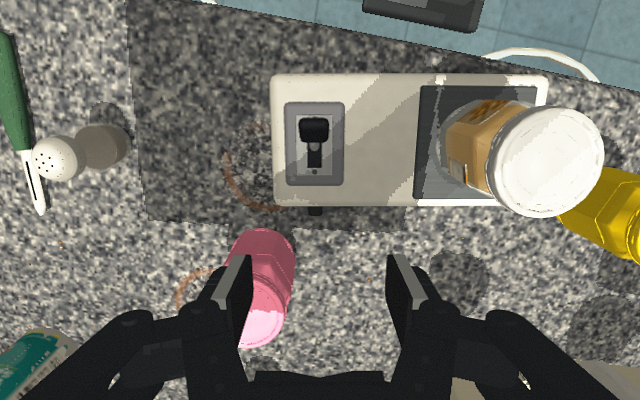

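In w10 the square lever head (315,128) is now toward the robot, so it's off. The jar is still in place. Now I move over the jar.

```bash
python3 -m jog '85 0 0 -15 0 0 0; 85 0 0 -15 0 0 0; 85 9 33 0 0 0 0; 85 9 33 0 0 0 0; 85 9 33 0 0 0 0; 85 10 33 0 0 0 0; 85 0 0 0 0 0 0; 85 0 0 0 0 0 0; 85 0 0 0 0 0 0' ; python3 - <<'E'
from h import *
shot('w11')
for n in('scene','top'): cv2.imwrite(f'pics/{n}11.png',imaging.grab_frame(n)[:,:,::-1])
a=cv2.imread('pics/w11.png')
a=a[100:400,170:470]; cv2.imwrite('pics/w11c.png',cv2.resize(a,(600,600),interpolation=cv2.INTER_CUBIC))
E
python3 go.py 0.459 -0.127 0.12 10
```

```text
time: 9.7
ee_pos: [0.4604, -0.1293, 0.2247]
orientation: [-0.087, 0.996, -0.0, -0.001]
wrist_force: [0.3, -0.1, -0.2]
gripper_width: 0.0848
t 9.85 pos [ 0.46 -0.13  0.22] width 0.0847530693056898 F [-0.16 -0.17 -0.71]
turn tool rotvec deg [-0.03 -0.04 -0.01] shift now-axes [  1.1    2.85 104.96] shift after-turn [  1.18   2.79 104.96]
```

View pics/w11c.png

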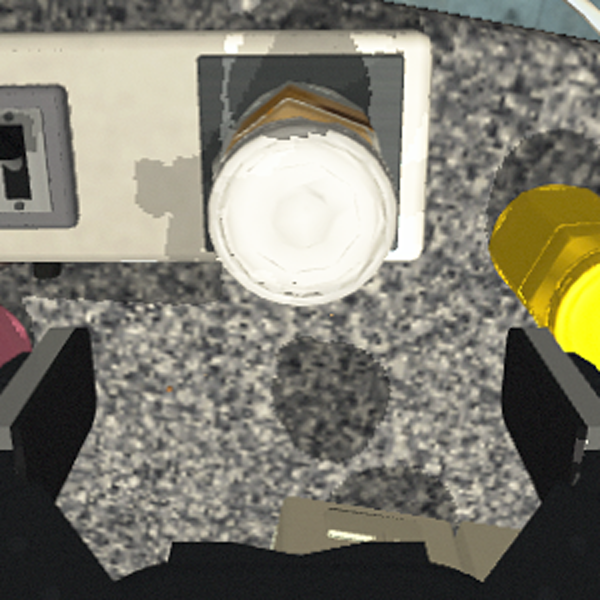

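```bash
python3 - <<'E'
from h import *
np.set_printoptions(precision=4,suppress=True)
g=cv2.cvtColor(cv2.imread('pics/w11.png'),cv2.COLOR_BGR2GRAY);st=load('w11')
c=cv2.HoughCircles(cv2.GaussianBlur(g,(0,0),1.5)[155:260,265:380],cv2.HOUGH_GRADIENT_ALT,1,60,param1=150,param2=.5,minRadius=40,maxRadius=56)
print(c)
p=c[0,0,:2]+np.array([265,155]) if c is not None else (320.6,202)
print(p,onz('wrist',p,.142,st))
rs=[ray('wrist',q,load(n)) for n,q in(('w5',(399,174)),('w6',(302,175)))]+[ray('wrist',p,st)]
print(tri(rs))
for n,q in(('w5',(399,174)),('w6',(302,175))): print(onz('wrist',q,.142,load(n)), onz('wrist',(396,172),.142,load('w5')))
E
```

```text
[[[53.     53.     46.5109]]]
[318. 208.] [ 0.4591 -0.1297  0.142 ]
(array([ 0.4578, -0.1288,  0.1492]), [np.float64(0.0011135119925954938), np.float64(0.0006292764044351811), np.float64(0.0016469113858161226)])
[ 0.46  -0.126  0.142] [ 0.4587 -0.1288  0.142 ]
[ 0.4596 -0.1283  0.142 ] [ 0.4587 -0.1288  0.142 ]
```

```bash
python3 -m jog '85 1 0 30 0 0 0; 85 0 0 30 0 0 0; 85 0 0 25 0 0 0; 85 0 0 24 0 0 0; 85 0 0 0 0 0 0; 85 0 0 0 0 0 0; 85 0 0 0 0 0 0' ; python3 - <<'E'
from h import *
shot('w12')
cv2.imwrite('pics/s12.png',cv2.resize(imaging.grab_frame('scene')[160:290,290:440,::-1],None,fx=4,fy=4))
E
```

```text
time: 10.55
ee_pos: [0.4609, -0.1292, 0.1177]
orientation: [-0.088, 0.996, -0.001, 0.001]
wrist_force: [0.6, -1.3, -0.1]
gripper_width: 0.0851
```

View pics/w12.png

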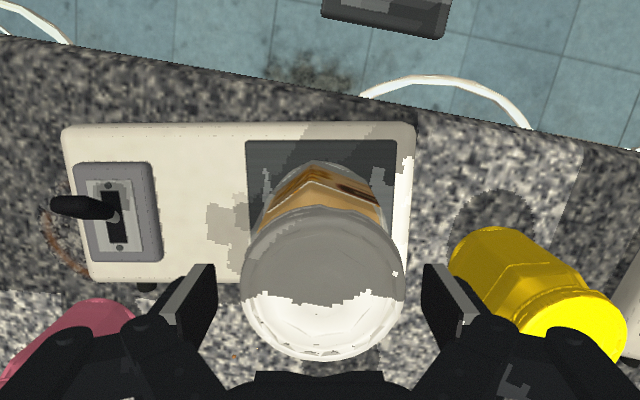

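View pics/s12.png

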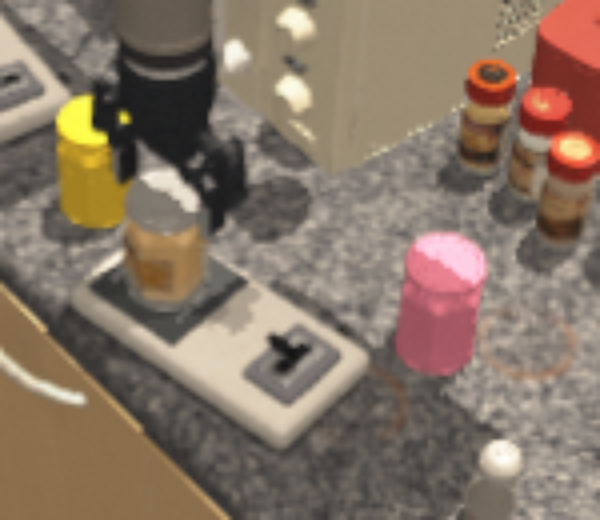

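The lid (323,285) sits centred between the pads (215 and 425). Down a few mm more, then close.

```bash
python3 -m jog '85 0 0 3 0 0 0; 50 0 0 0 0 0 0; 50 0 0 0 0 0 0; 50 0 0 0 0 0 0;50 0 0 0 0 0 0; 50 0 0 0 0 0 0; 50 0 0 0 0 0 0; 50 0 0 0 0 0 0; 50 0 0 0 0 0 0'; python3 go.py 0.459 -.129 .2 10
```

```text
time: 11.55
ee_pos: [0.4598, -0.1284, 0.114]
orientation: [-0.088, 0.996, 0.0, 0.0]
wrist_force: [-2.5, 0.6, 5.3]
gripper_width: 0.0643
t 11.55 pos [ 0.46 -0.13  0.11] width 0.06434954513672979 F [-2.53  0.65  5.26]
turn tool rotvec deg [0.01 0.04 0.13] shift now-axes [  0.84  -0.47 -85.96] shift after-turn [  0.89  -0.48 -85.96]
```

```bash
python3 -m jog '50 0 0 -5 0 0 0; 50 0 0 -15 0 0 0; 50 0 0 -25 0 0 0; 50 0 0 -25 0 0 0; 50 0 0 -25 0 0 0; 50 0 0 -20 0 0 0; 50 0 0 0 0 0 0; 50 0 0 0 0 0 0; 50 0 0 0 0 0 0'; python3 - <<'E'
from h import *
shot('w13')
cv2.imwrite('pics/s13.png',cv2.resize(imaging.grab_frame('scene')[140:270,290:440,::-1],None,fx=4,fy=4))
E
python3 go.py 0.501 .298 .23 -5.4
```

```text
time: 12.45
ee_pos: [0.4581, -0.1279, 0.2262]
orientation: [-0.088, 0.996, 0.001, -0.002]
wrist_force: [0.5, 0.3, -5.1]
gripper_width: 0.0641
t 12.55 pos [ 0.46 -0.13  0.23] width 0.06404470310593531 F [ 0.05  0.3  -4.81]
turn tool rotvec deg [ 0.04 -0.21 15.52] shift now-axes [-116.77  411.94   -3.4 ] shift after-turn [ -2.3  428.17  -3.5 ]
```

View pics/w13.png

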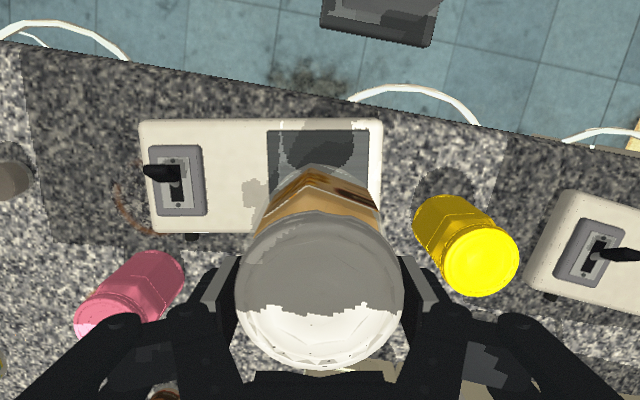

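View pics/s13.png

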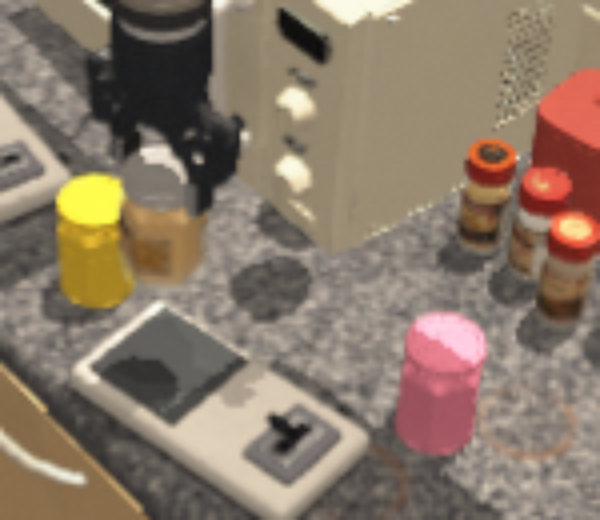

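The jar hangs upright in the grip at width 64 mm, with about 5 N of load, and the square plate is empty. I'll carry it over to the round plate.

```bash
python3 -m jog '50 0 0 0 0 0 5; 50 0 0 0 0 0 5; 50 0 0 0 0 0 5.5; 50 0 15 0 0 0 0; 50 0 30 0 0 0 0; 50 0 36 0 0 0 0; 50 0 36 0 0 0 0; 50 0 36 0 0 0 0; 50 0 36 0 0 0 0; 50 0 36 0 0 0 0; 50 0 36 0 0 0 0; 50 0 36 0 0 0 0' && python3 -m jog '50 0 36 0 0 0 0; 50 0 36 0 0 0 0; 50 0 30 0 0 0 0; 50 0 20 0 0 0 0; 50 -2 9 0 0 0 0; 50 0 0 0 0 0 0; 50 0 0 0 0 0 0; 50 0 0 0 0 0 0; 50 0 0 0 0 0 0'; python3 - <<'E'
from h import *
shot('w14')
for n in('scene','top'): cv2.imwrite(f'pics/{n}14.png',imaging.grab_frame(n)[:,:,::-1])
np.set_printoptions(precision=4,suppress=True)
for n in('w13','w14'):
    g=cv2.cvtColor(cv2.imread(f'pics/{n}.png'),cv2.COLOR_BGR2GRAY);st=load(n)
    c=cv2.HoughCircles(cv2.GaussianBlur(g,(0,0),1.5)[180:390,215:425],cv2.HOUGH_GRADIENT_ALT,1,60,param1=100,param2=.3,minRadius=70,maxRadius=95)
    if c is not None:
        p=c[0,0,:2]+np.array([215,180]); X=onz('wrist',p,st['ee_pos'][2]+.028,st); print(n,p,c[0,0,2],X, R.from_quat(st['orientation']).inv().apply(X-st['ee_pos']))
E
python3 go.py 0.501 .298 .23 -5.4
```

```text
time: 13.75
ee_pos: [0.4869, 0.1685, 0.2272]
orientation: [0.047, 0.999, -0.0, -0.001]
wrist_force: [1.1, -0.1, -5.4]
gripper_width: 0.0644
time: 14.65
ee_pos: [0.5021, 0.2958, 0.2285]
orientation: [0.048, 0.999, -0.0, 0.0]
wrist_force: [0.7, -0.0, -4.4]
gripper_width: 0.0639
w13 [323. 294.] 86.116264 [ 0.4542 -0.1266  0.2542] [ 0.0037  0.002  -0.028 ]
w14 [322. 294.] 86.48787 [0.4986 0.2978 0.2565] [ 0.0037  0.0017 -0.028 ]
t 14.8 pos [0.5  0.3  0.23] width 0.06408338296176548 F [ 0.01 -0.39 -5.47]
turn tool rotvec deg [ 0.01  0.01 -0.04] shift now-axes [ 0.98  1.08 -1.43] shift after-turn [ 0.98  1.08 -1.43]
```

View pics/w14.png

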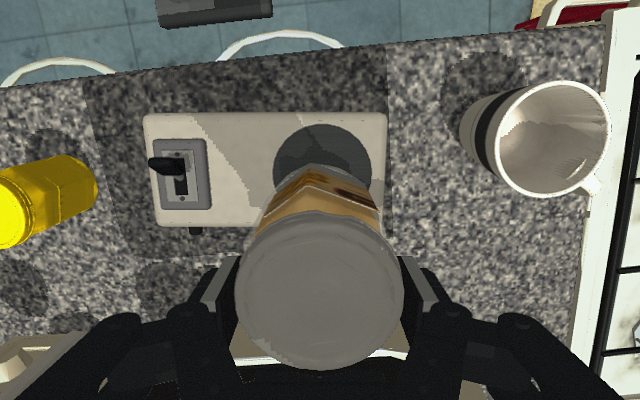

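View pics/scene14.png

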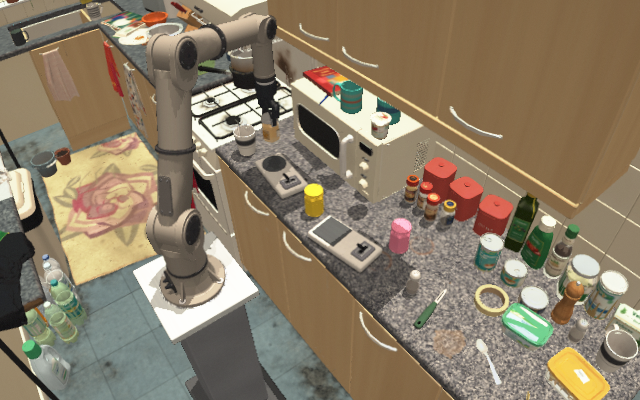

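```bash
python3 -m jog '50 -1.5 0 20 0 0 0; 50 0 0 30 0 0 0; 50 0 0 25 0 0 0; 50 0 0 15 0 0 0; 50 0 0 10 0 0 0; 50 0 0 8 0 0 0; 50 0 0 0 0 0 0; 50 0 0 0 0 0 0; 50 0 0 0 0 0 0; 50 0 0 0 0 0 0'; python3 - <<'E'
from h import *
shot('w15')
E
```

```text
time: 15.8
ee_pos: [0.5039, 0.2977, 0.1213]
orientation: [0.047, 0.999, 0.001, 0.001]
wrist_force: [0.0, 0.2, -6.1]
gripper_width: 0.0645
```

View pics/w15.png

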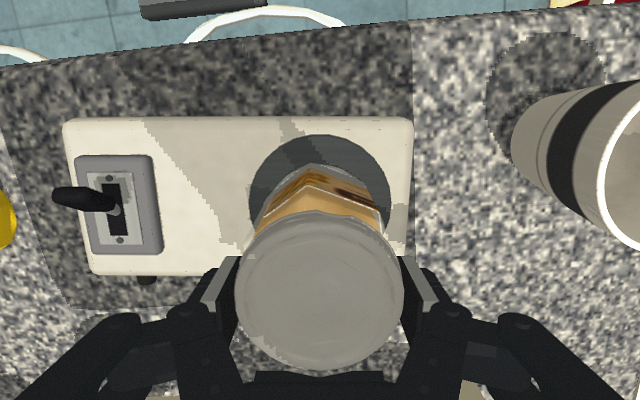

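The plate ring (249–392, centre ≈320) is centred on the jar (≈320), with about 6 mm still to go.

```bash
python3 -m jog '50 0 0 3 0 0 0; 50 0 0 2 0 0 0; 50 0 0 1.5 0 0 0; 50 0 0 0 0 0 0; 50 0 0 0 0 0 0; 50 0 0 0 0 0 0'
```

```text
time: 16.45
ee_pos: [0.5033, 0.2973, 0.1142]
orientation: [0.047, 0.999, 0.0, 0.0]
wrist_force: [-1.6, -0.7, -0.7]
gripper_width: 0.064
```

Load is on the plate. Release gently and rise.

```bash
python3 -m jog '68 0 0 0 0 0 0; 72 0 0 0 0 0 0; 85 0 0 0 0 0 0; 85 0 0 0 0 0 0; 85 0 0 0 0 0 0; 85 0 0 0 0 0 0; 85 0 0 -20 0 0 0; 85 0 0 -40 0 0 0; 85 0 0 -40 0 0 0; 85 0 0 -40 0 0 0; 85 0 0 0 0 0 0;85 0 0 0 0 0 0'; python3 - <<'E'
from h import *
np.set_printoptions(precision=4,suppress=True)
st=shot('w16')
g=cv2.cvtColor(cv2.imread('pics/w16.png'),cv2.COLOR_BGR2GRAY)
c=cv2.HoughCircles(cv2.GaussianBlur(g,(0,0),1.5)[140:280,250:400],cv2.HOUGH_GRADIENT_ALT,1,60,param1=100,param2=.3,minRadius=35,maxRadius=60)
print(c, None if c is None else onz('wrist',c[0,0,:2]+np.array([250,140]),.142,st))
E
```

```text
time: 17.65
ee_pos: [0.5038, 0.2976, 0.255]
orientation: [0.047, 0.999, 0.001, 0.001]
wrist_force: [0.6, -0.6, -0.3]
gripper_width: 0.085
[[[70.     53.     44.0853]]] [0.5008 0.2996 0.142 ]
```

View pics/w16.png

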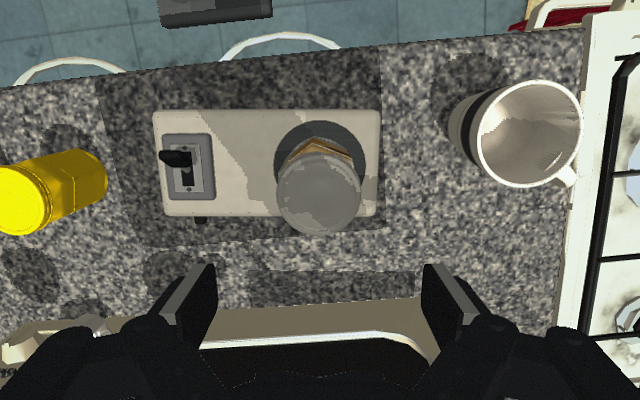

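Lid centre (0.5008, 0.2996) against plate (0.501, 0.298): about 2 mm off, so it's well centred. Its lever (175,158) is still off. Next I go in front of the round lever with the fingers shut.

```bash
python3 go.py 0.436 .1694 .16 -5.4
```

```text
t 17.7 pos [0.5  0.3  0.25] width 0.08510822124736526 F [-0.06  0.21  0.22]
turn tool rotvec deg [-0.02 -0.04  0.02] shift now-axes [  54.57 -133.51   93.38] shift after-turn [  54.58 -133.56   93.3 ]
```

```bash
python3 -m jog '0 13 -33 0 0 0 0; 0 14 -33 0 0 0 0; 0 14 -34 0 0 0 0; 0 14 -34 0 0 0 0; 0 0 0 30 0 0 0; 0 0 0 30 0 0 0; 0 0 0 33 0 0 0; 0 0 0 0 0 0 0; 0 0 0 0 0 0 0; 0 0 0 0 0 0 0'; python3 - <<'E'
from h import *
shot('w17')
E
python3 go.py 0.436 .1694 .066 -5.4
```

```text
time: 18.7
ee_pos: [0.4369, 0.1695, 0.162]
orientation: [0.047, 0.999, 0.0, 0.001]
wrist_force: [-0.1, 0.1, -0.1]
gripper_width: -0.0
t 18.75 pos [0.44 0.17 0.16] width 0.0003500058393776961 F [ 0.69 -0.25 -0.47]
turn tool rotvec deg [0.08 0.15 0.03] shift now-axes [ 1.35 -0.5  96.27] shift after-turn [ 1.1  -0.36 96.27]
```

View pics/w17.png

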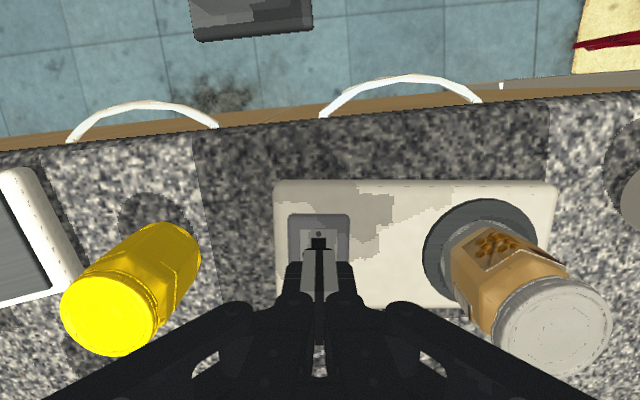

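The console (288–350, centre 319) lines up with the fingers (320). I descend in front of the lever.

```bash
python3 -m jog '0 3 0 30 0 0 0; 0 0 0 30 0 0 0; 0 0 0 22 0 0 0; 0 0 0 13 0 0 0; 0 0 0 0 0 0 0; 0 0 0 0 0 0 0; 0 0 0 0 0 0 0'; python3 - <<'E'
from h import *
shot('w18')
cv2.imwrite('pics/s18.png',cv2.resize(imaging.grab_frame('scene')[120:240,220:370,::-1],None,fx=4,fy=4))
E
```

```text
time: 19.45
ee_pos: [0.4344, 0.1701, 0.0674]
orientation: [0.047, 0.999, 0.001, 0.002]
wrist_force: [0.6, 0.4, 0.1]
gripper_width: 0.0
```

View pics/w18.png

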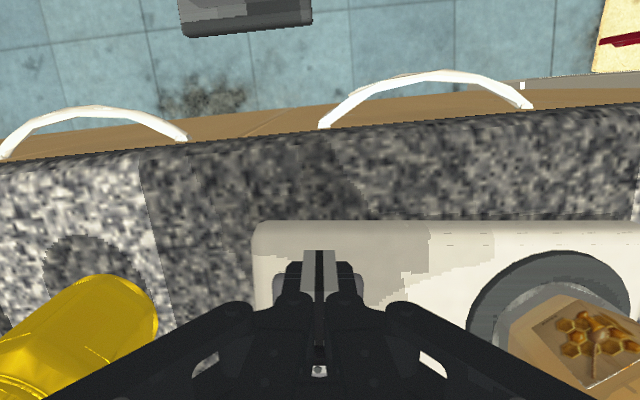

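View pics/s18.png

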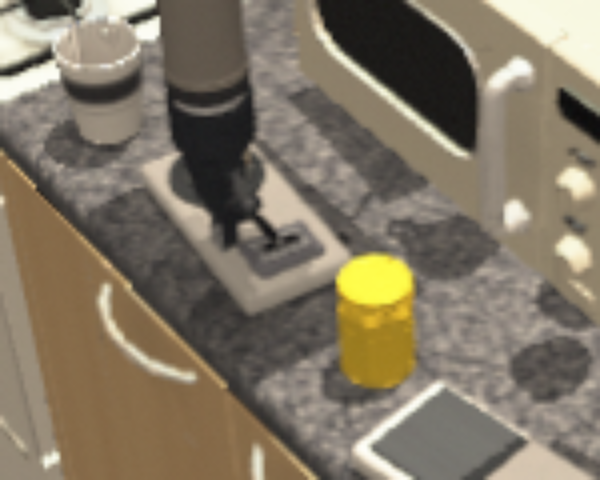

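The fingers are in front of the lever, with the hand clear of the jar. Now I push to the back (tool −x).

```bash
python3 -m jog '0 -8 0 0 0 0 0; 0 -8 0 0 0 0 0; 0 -6 0 0 0 0 0; 0 -6 0 0 0 0 0; 0 -6 0 0 0 0 0; 0 -6 0 0 0 0 0; 0 -5 0 0 0 0 0; 0 -4 0 0 0 0 0; 0 0 0 0 0 0 0; 0 0 0 0 0 0 0' && python3 -m jog '0 15 0 0 0 0 0; 0 15 0 0 0 0 0; 0 0 0 -40 0 0 0; 0 0 0 -40 0 0 0; 0 0 0 -45 0 0 0; 0 0 0 -45 0 0 0; 0 -40 0 0 0 0 0; 0 -40 0 0 0 0 0; 0 0 0 0 0 0 0; 0 0 0 0 0 0 0; 0 0 0 0 0 0 0'; python3 - <<'E'
from h import *
np.set_printoptions(precision=4,suppress=True)
shot('w19')
for n in('scene','top'): cv2.imwrite(f'pics/{n}19.png',imaging.grab_frame(n)[:,:,::-1])
a=cv2.imread('pics/scene19.png')[120:280,220:430]
cv2.imwrite('pics/s19c.png',cv2.resize(a,None,fx=3.7,fy=3.7,interpolation=cv2.INTER_CUBIC))
E
```

```text
time: 20.55
ee_pos: [0.4819, 0.1647, 0.0658]
orientation: [0.047, 0.999, -0.0, 0.0]
wrist_force: [-0.3, 0.0, -0.2]
gripper_width: 0.0002
time: 21.65
ee_pos: [0.5302, 0.1605, 0.2355]
orientation: [0.047, 0.999, 0.0, -0.001]
wrist_force: [-0.2, -0.9, -1.3]
gripper_width: -0.0001
```

View pics/w19.png

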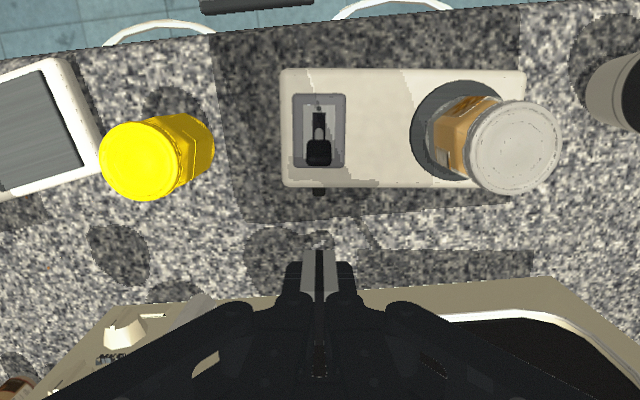

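View pics/s19c.png

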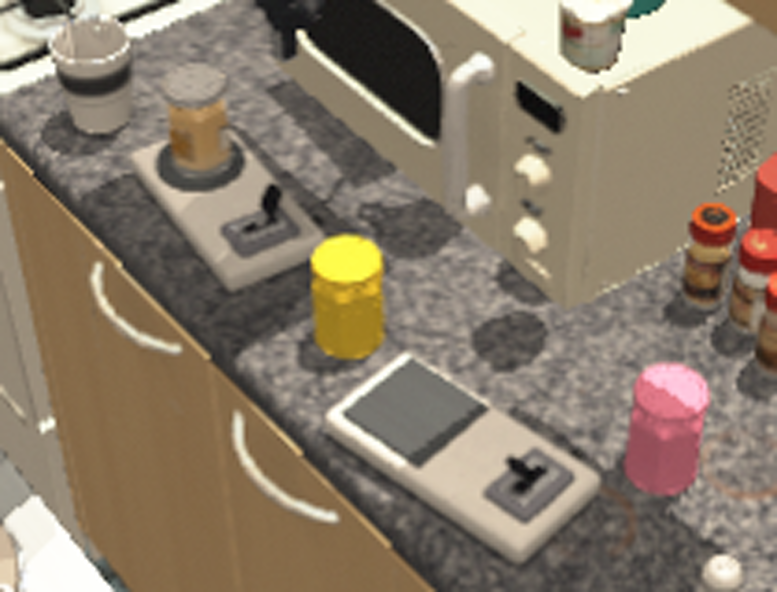

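The round lever now leans back, so it's on, and the square lever leans to the front, so it's off. The jar stands upright on the round plate and the bystanders look unmoved. The arm is clear, so I'm handing in.

```bash
python3 -c "
from cell import workorder; print(workorder.sign_off())"
```

```text
the job is handed in; nothing more can be done
None
```

I switched the square-plate warmer off and set the honey jar upright on the middle of the round plate. After letting go of it, I switched the round-plate warmer on and handed the job in at about 22 s; the hand-in reports no verdict.

**Last checks:**
- **Switches:** the last pictures show the square lever leaning to the front (off) and the round lever leaning to the back (on).
- **Jar:** it looks upright. I measured the lid centre at (0.501, 0.300) m right after release, about 2 mm from the plate centre at (0.501, 0.298) m; the limit is 16 mm. I did not re-measure after pushing the round lever, but the jar shows no change in the last picture.
- **Bystanders:** the mug looked unmoved in the last pictures. The shaker and peeler were never approached; I judged all three by eye only.
- **Robot:** the arm was clear of everything, with wrist force near zero.

**What disagreed or went wrong:**
- **Heights:** wrist-camera triangulation put the lid top at 0.149 m where 0.142 m was expected, and the round plate at 0.035 m where 0.040 m was expected. I used the given heights for positions, and contact at the grasp and the placing agreed with them.
- **Wrong-way move:** early on I typed one shift with the wrong sign, and the tool went about 90 mm too far toward the microwave. It touched nothing, and I pulled it back at once.

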